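Refill the pantry's sprung tin dispenser

ROBOT

A 6-joint arm with a two-finger parallel gripper is mounted at the origin on the work surface. World frame = base frame: x ahead of the robot, y to its left, z up, the work surface at z = 0. Lengths are in m, angles in rad, forces in N, time in s.
With the tool pointing down it reaches from about 0.35 to 0.775 m from the base axis. Payload 5.5 kg.
Tool frame: the origin (TCP) lies on the centre line of the jaws, within the pads' length; the fingertips stand 11 mm ahead of it and the grasp point (between the pads) lies 8 mm behind it; z points along the fingers, y is the direction in which the jaws open and shut (so a half turn about z gives the same grasp; the last joint's range is limited). The gripper opens to 85 mm and grips with 20 to 120 N. Pads are 22 mm wide; open, the fingers measure 114 mm over their backs; the gripper's body (76 mm by 85 mm) begins 54 mm behind the grasp point. The pads swing forward as they close: fully open they stand 13 mm farther back than shut.
Start: joints at [1.088, 0.313, 0.046, 1.304, 0, 1.431], TCP at [0.193, 0.542, 0.242] pointing down, gripper open.
Joint ranges: [-2.76, 2.76], [-0.86, 1.69], [-1.03, 1.26], [-2.2, 2.34], [-1.47, 1.5], [-3.14, 3.14]. Speed limits (rad/s): [2.57, 2.57, 3.14, 3.14, 3.14, 3.14].

INTERFACE

Orientations are given as a unit quaternion [w, x, y, z].
In Python, from workcell import env, imaging, order gives the robot as it stands. The module is installed in compiled form; this text tells all that it offers.
- The arm moves only by the tool move_arm, never from a script. Its argument "deltas" is one flat list of numbers, 7 for each row, row after row: the gripper's target within -1 to 1 (shut at 1, half-way at 0, fully open at -1), then the shift along the tool's x, y, z in m, then the turn, a rotation vector about the tool's x, y, z in degrees. In form: [jaw, tx, ty, tz, ax, ay, az, jaw, tx, ty, tz, ax, ay, az, ...]. A call has 1 to 10 rows; each row shifts and turns the commanded pose from where the row before left it, along the tool's axes as they then stand; what a row does not reach is not made up. A row lasts 1/8 s, in which the tool goes at most 62.5 mm and 10.7 degrees, less where a joint would pass 70% of its speed; a pose out of reach is approached as far as the arm can. A call is refused whole if a number of a shift passes 0.0625 or a number of a turn 10.7, either way. A call with a gripper value outside its range is refused whole. The fingers move at their own pace and stop on an object; "squeeze" is the grip in N (left out, the last holds). Time passes only in rows, so rows that do not move let the fingers close. It gives the time, the measured TCP pose, the force and the opening at its end, in the units of the state.
- env.get_state(): the state, without advancing time (a new reading comes with each control period).
- imaging.read_camera(name): name is "side" or "top" or "wrist"; returns a dict with "img" (480x640x3 uint8, red, green, blue), "z_map" (480x640 float32, m along the optical axis (not along the pixel's ray), 0 where there is no reading), "fx", "fy", "cx", "cy" (pixels), "dist" ([k1, k2, p1, p2, k3] as OpenCV has them; the pictures are not rectified), "rvec" (rotation vector, rad) and "tvec" (3), from world to camera coordinates, as OpenCV has them. Camera axes: x right, y down, z forward; pixel columns grow to the right and rows downward; lengths in m; the calibration is good to about 2 mm. A picture is of the moment at which its call begins.
- order.hand_in(): hands the job in, once; it reports no verdict.
Trained networks look in a picture, given as the dict that the camera call returned (one of the last four; its "shot" number tells which), for a name from the list of things; names that differ only in an ending like _2 or _b are one class to them, and where a whole thing is asked for, a point or a joint stands for the part that bears it (a point fixed in the world has none). Each returns a list of dicts, best first, with "confidence" (0 to 1); they miss things now and then, are a little off and sometimes report something else, mostly with a low value. They report only what shows in the picture. A call takes as long as a camera call. They do not tell look-alikes from the thing itself.
- imaging.recognise(picture, thing): "centre" ([column, row] in pixels, amid what is visible of it).
- imaging.cut_out(picture, thing): "mask" (480x640 bool, what is visible of it) and "centre" ([column, row] in pixels, amid what is visible of it).
The state is a dict: "clock": time; "joint_pos": joint angles; "qvel": joint speeds; "tau": joint torques, N m; "tcp_pos": TCP position; "orientation": TCP orientation; "wrist_force": force on the tool from outside, world axes, zero at the start; "ft_torque": the same for the moment, N m; "finger_gap": finger opening in m.
Only numpy, scipy, OpenCV 4.12 (cv2) and the standard library are available. Lean on these libraries where they do the work, as an engineer would, in place of code of your own. Each camera call takes 0.05 s, during which the arm holds its last target.

TASK

Refill the spring-loaded tin dispenser: swing its hold-down bar well aside, put all the small flat tins between the four rods, lying flat one on another, pushing the pile down on the stiff sprung platform as it grows until the top tin too is clearly below the rod tops (about 1 cm). Then swing the bar back over the pile until it is fully home against its catch. Leave the larger tin and the other pantry things where they are.

Things in the scene. Friction and masses are not known exactly. Their poses are not given: they have to be found in the camera images.
- rim (a point): Tin dispenser, fixed to the table: this point is midway between its four upright clear acrylic rods at the height of their tops, 170 mm above the table. The rods (10 mm thick, round tops) stand at the corners of a 51.6 mm square round the pile, leaving a 56 mm tin about 3.5 mm of play. z is up. The +y and -y sides are open for fingers.
- dispenser: The dispenser's plywood foot, 160 (x) x 120 (y) mm, 14 mm thick; origin under its centre, axes as those of rim. At 58 mm to either side along x stand two steel columns, 16 mm thick and as tall as the rods: the +x one carries the bar's hinge, the -x one the bar's catch.
- platform_top (a point): Centre of the upper face of the dispenser's round platform (53 mm wide). At its uppermost it is 12 mm below the rod tops.
- platform (a joint): How far the sprung platform is pushed down, in m: 0 top, 0.135 bottom. Its spring (50 N/m) roughly carries the tins and its guides are stiff (4 N of friction): a tin put on it does not sink by itself, pushing straight down with about 4 to 7 N makes the pile sink, and it stays where it was pushed.
- bar (a joint): Flat steel hold-down bar (12 mm wide, 8 mm thick, underside 4 mm above the rod tops) that swings level about the hinge on the +x column. 0 rad: across the dispenser, home against the stop of its catch; it grows as the free end swings to the dispenser's +y side, up to 2.7. It stays where it is left (0.06 N m of friction). Starts between 0 and 0.35.
- bar_knob (a point): Centre of the upright round wooden knob at the bar's free end, 14 mm thick and 36 mm tall, standing on the bar; 116 mm from the hinge axis, this point 200 mm above the table. It can be pinched from above.
- bar_hinge (a point): Point on the bar's upright hinge axis, at the height of the knob's centre.
- tin1_c (a point): A small flat round steel tin, 56 mm across and 24 mm tall, about 0.12 kg; this is its centre, 12 mm above its underside; z is its axis. Three to five of these five tins are present, lying flat on the table to the left and right of the dispenser.
- tin2_c (a point): A small flat round steel tin, 56 mm across and 24 mm tall, about 0.12 kg; this is its centre, 12 mm above its underside; z is its axis. Three to five of these five tins are present, lying flat on the table to the left and right of the dispenser.
- tin3_c (a point): A small flat round steel tin, 56 mm across and 24 mm tall, about 0.12 kg; this is its centre, 12 mm above its underside; z is its axis. Three to five of these five tins are present, lying flat on the table to the left and right of the dispenser.
- tin4_c (a point): A small flat round steel tin, 56 mm across and 24 mm tall, about 0.12 kg; this is its centre, 12 mm above its underside; z is its axis. Three to five of these five tins are present, lying flat on the table to the left and right of the dispenser.
- tin5_c (a point): A small flat round steel tin, 56 mm across and 24 mm tall, about 0.12 kg; this is its centre, 12 mm above its underside; z is its axis. Three to five of these five tins are present, lying flat on the table to the left and right of the dispenser.
- wide_tin_c (a point): A larger flat steel tin, 80 mm across and 24 mm tall, that does not fit the dispenser and stays on the table among the small ones; its centre, 12 mm up.
- green_jar: Green ceramic jar with cork stopper, 86 mm across, 128 mm tall; centre of its underside. Stays where it is.
- jug: White plastic measuring jug, 90 mm across, 120 mm tall, handle towards its +y; centre of its underside. Stays where it is.
- can_opener: Steel can opener lying on the table, 150 mm long along its x, 50 mm wide, 21 mm high; centre of its underside. Stays where it is.
- bamboo_lid: Round bamboo lid, 132 mm across, 18 mm thick; centre of its underside. Stays where it is.
- glass_jar: Glass storage jar with a wooden cap, 76 mm across, 110 mm tall; centre of its underside. Stays where it is.
- spoon: Wooden spoon lying along its x, about 200 mm long, 20 mm high; its origin on the table under it. Stays where it is.
Things that resemble listed ones, but are neither listed nor needed, are in the scene too. Leave any brown or turquoise look-alike of the part that bears tin1_c alone.

How it is judged:
On the way, in this order (a step that is already met when the one before it is completed fails the run):
1. the hold-down bar is swung well aside (more than 1.2 rad) (value of joint bar above 1.2 rad), for 0.2 s.
2. all small tins lie between the rods, flat, the top one pushed below the rod tops, with the bar still aside (horizontal distance between each of tin1_c, tin2_c, tin3_c, tin4_c, tin5_c and rim below 0.01 m and z of each of tin1_c, tin2_c, tin3_c, tin4_c, tin5_c in the frame of rim below -0.0145 m and angle between the z axis of each of tin1_c, tin2_c, tin3_c, tin4_c, tin5_c and the z axis of rim, either way round below 0.15 rad and value of joint bar above 1 rad), for 0.3 s.
3. the bar is swung back, home in its catch over the pushed-down pile (horizontal distance between each of tin1_c, tin2_c, tin3_c, tin4_c, tin5_c and rim below 0.01 m and z of each of tin1_c, tin2_c, tin3_c, tin4_c, tin5_c in the frame of rim below -0.0145 m and angle between the z axis of each of tin1_c, tin2_c, tin3_c, tin4_c, tin5_c and the z axis of rim, either way round below 0.15 rad and value of joint bar below 0.06 rad), for 0.3 s.
At the end, for the whole second after the job is handed in: Every small tin present lies between the rods (centre within 10 mm of the dispenser's middle, tilted less than 0.15 rad), its top at least 2.5 mm below the rod tops, at rest; the bar is within 0.06 rad of home (all of step 3 and linear speed of each of tin1, tin2, tin3, tin4, tin5 below 0.02 m/s); the robot touches nothing.
It fails at once if the larger tin is shifted by more than 60 mm (distance of wide_tin_c from where it was at the start of the episode above 0.06 m).
It fails at once if another pantry thing (jar, jug, can opener, lid, glass jar, spoon) is shifted by more than 60 mm (distance of any of green_jar, jug, can_opener, bamboo_lid, glass_jar, spoon from where it was at the start of the episode above 0.06 m).
Of tin1, tin2, tin3, tin4, tin5 only 3 to 5 are there at a start; the rules pass over those that are not, and their reading is None.
At some moment in a run one of tin1, tin2, tin3, tin4, tin5 may be knocked a few centimetres aside while the robot is not near it.
Once in a run the grip may slacken for a moment while it holds something.
It also fails if it takes over 210 s, if anything falls off the work surface, if the arm or the gripper's body presses on something with over 40 N, if the wrist force passes 120 N, or if a joint passes its speed limit or range.

## Working session

There is one attempt and no reset: what is moved stays moved. The work goes in short steps, Python scripts to look and compute and a tool call to move; the robot and the scene stay as the last step left them, time stands still between calls to the robot, and variables do not carry over. Pictures are saved under pics/ and viewed, and the job is handed in when it is done.

Besides the shell and the picture viewer there is one more tool, called as name(argument=value, ...) on one line, values as JSON. move_arm: Moves the arm, as the interface text tells. Its arguments: {"type":"object","properties":{"deltas":{"type":"array"},"squeeze":{"type":"number"}},"required":["deltas"]}

```bash
mkdir -p pics
cat > h.py <<'E'
import numpy as np, cv2
from scipy.spatial.transform import Rotation as R
from workcell import env, imaging, order
def cam(n): return imaging.read_camera(n)
def save(p,f): cv2.imwrite('pics/'+f,cv2.cvtColor(p['img'],cv2.COLOR_RGB2BGR))
def KD(p): return np.array([[p['fx'],0,p['cx']],[0,p['fy'],p['cy']],[0,0,1.]]),np.array(p['dist'],float)
def ray(p,uv):
    K,D=KD(p); x=cv2.undistortPoints(np.array(uv,float).reshape(-1,1,2),K,D).reshape(-1,2)
    d=np.c_[x,np.ones(len(x))]; Rm=cv2.Rodrigues(np.array(p['rvec'],float))[0]; t=np.array(p['tvec'],float).ravel()
    return -Rm.T@t, d@Rm
def at_z(p,uv,z):
    o,d=ray(p,uv); return o+d*((z-o[2])/d[:,2])[:,None]
def pts(p,uv):  # using depth
    o,d=ray(p,uv); uv=np.array(uv).reshape(-1,2).astype(int); return o+d*p['z_map'][uv[:,1],uv[:,0]][:,None]
def proj(p,X):
    K,D=KD(p); return cv2.projectPoints(np.array(X,float).reshape(-1,1,3),np.array(p['rvec'],float),np.array(p['tvec'],float),K,D)[0].reshape(-1,2)
def cloud(p):
    v,u=np.mgrid[0:480,0:640]; uv=np.c_[u.ravel(),v.ravel()]; P=pts(p,uv).reshape(480,640,3); P[p['z_map']==0]=np.nan; return P
E
python3 - <<'E'
from h import *
for n in ['side','top','wrist']:
    p=cam(n); save(p,n+'0.png'); o,d=ray(p,[[320,240]]); print(n,o.round(3),d.round(2))
s=env.get_state(); print({k:np.round(v,3) for k,v in s.items()})
E
```

```text
side [-0.022 -0.616  0.847] [[ 0.55  0.52 -0.65]]
top [ 0.43  -0.064  1.079] [[ 0.16 -0.01 -0.99]]
wrist [0.132 0.563 0.373] [[ 0.26 -0.1  -0.96]]
{'clock': np.float64(0.15), 'joint_pos': array([ 1.088,  0.314,  0.045,  1.304, -0.   ,  1.431]), 'qvel': array([ 0.001, -0.   ,  0.005,  0.001,  0.001, -0.001]), 'tau': array([ 1.0000e-03, -4.8106e+01,  2.9882e+01,  1.4000e-02, -0.0000e+00,
       -0.0000e+00]), 'tcp_pos': array([0.193, 0.541, 0.242]), 'orientation': array([-0.   ,  0.171,  0.985, -0.001]), 'wrist_force': array([0.74 , 0.505, 0.469]), 'ft_torque': array([0.012, 0.051, 0.084]), 'finger_gap': np.float64(0.086)}
```

View pics/top0.png

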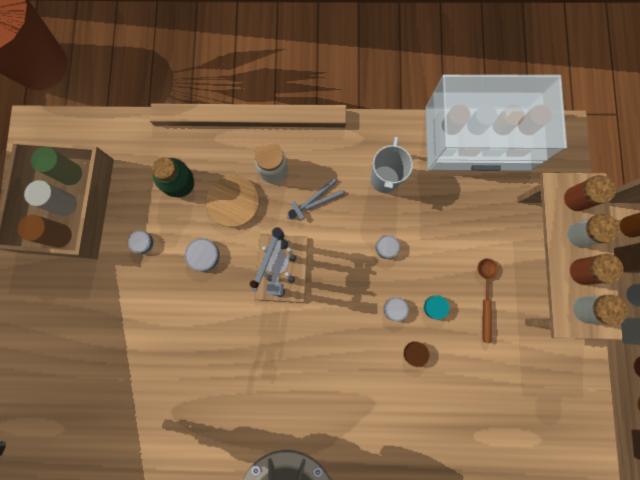

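View pics/side0.png

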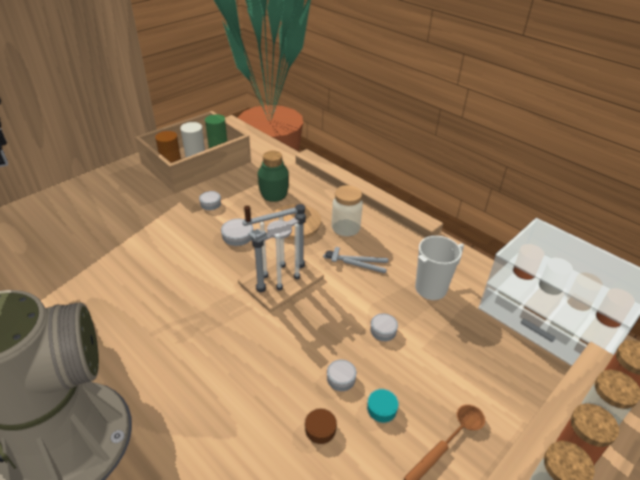

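The top view shows three silver small tins, at (140,242), (388,247) and (397,310). The wide tin is at (202,255). The turquoise (437,308) and brown (416,354) look-alikes are to be left alone. The dispenser is at about (280,265).

Run:
```python
from h import *
pt=cam('top'); 
for n in ['tin1_c','wide_tin_c','dispenser','bar_knob','bar','platform']:
    for r in imaging.cut_out(pt,n):
        c=r['centre']; m=r['mask']; print('top',n,np.round(c),round(r['confidence'],2),m.sum(), at_z(pt,[c],.024)[0].round(3))
ps=cam('side')
for n in ['tin1_c','bar_knob','bar','dispenser']:
    for r in imaging.cut_out(ps,n):
        c=r['centre']; m=r['mask']; print('side',n,np.round(c),round(r['confidence'],2),m.sum(), at_z(ps,[c],.024)[0].round(3))
a=cv2.resize(pt['img'][200:330,210:340],None,fx=4,fy=4,interpolation=cv2.INTER_CUBIC)
b=cv2.resize(ps['img'][190:320,220:350],None,fx=4,fy=4,interpolation=cv2.INTER_CUBIC)[:, :280*4]
cv2.imwrite('pics/c1.png',cv2.resize(np.hstack([a,b]),(800,400))[:,:,::-1])
a=cv2.resize(pt['img'][220:370,360:460],None,fx=4,fy=4); b=cv2.resize(pt['img'][200:350,110:210],None,fx=4,fy=4)
cv2.imwrite('pics/c2.png',np.hstack([a,b])[:,:,::-1])
P=cloud(pt); np.save('P.npy',P)
```

```text
top tin1_c [416. 357.] 0.9 523 [ 0.325 -0.297  0.024]
top tin1_c [397. 305.] 0.63 492 [ 0.442 -0.254  0.024]
top wide_tin_c [202. 253.] 0.74 930 [0.558 0.217 0.024]
top dispenser [281. 266.] 0.59 3360 [0.529 0.022 0.024]
top bar_knob [268. 252.] 0.8 456 [0.564 0.056 0.024]
top bar [263. 264.] 0.58 508 [0.534 0.066 0.024]
top platform [277. 262.] 0.9 543 [0.539 0.033 0.024]
top platform [232. 199.] 0.15 2246 [0.694 0.148 0.024]
side tin1_c [319. 423.] 0.94 1034 [ 0.326 -0.298  0.024]
side tin1_c [382. 403.] 0.79 836 [ 0.435 -0.351  0.024]
side tin1_c [340. 375.] 0.68 758 [ 0.424 -0.258  0.024]
side bar_knob [267. 217.] 0.86 500 [0.637 0.198 0.024]
side bar_knob [347. 208.] 0.26 1362 [0.817 0.083 0.024]
side bar [268. 214.] 0.65 508 [0.649 0.205 0.024]
side bar [340. 373.] 0.48 743 [ 0.427 -0.254  0.024]
side dispenser [276. 264.] 0.92 4933 [0.54  0.051 0.024]
```

View pics/c1.png

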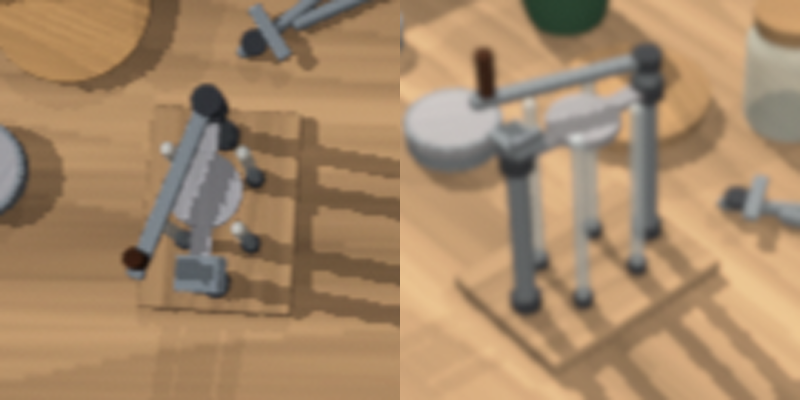

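View pics/c2.png

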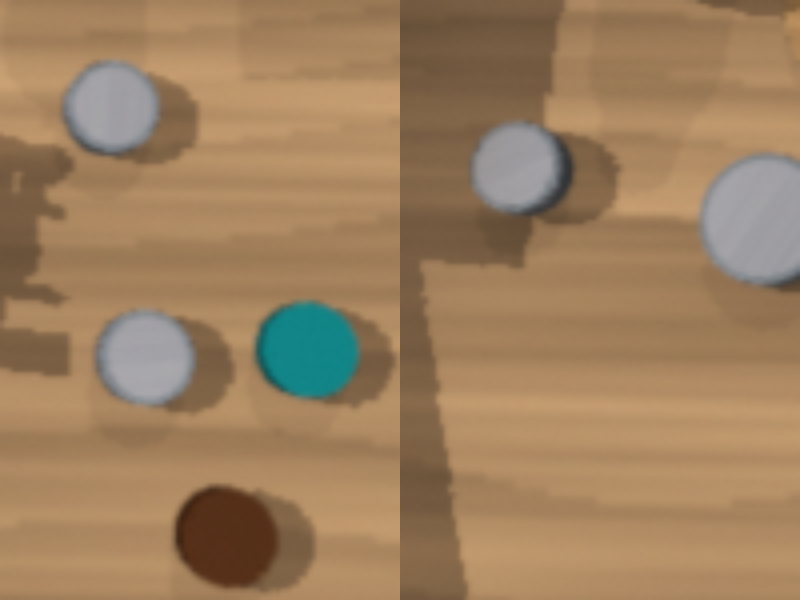

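```bash
cat >> h.py <<'E'
def tins(p, seeds, zc=.024):
    """circle from bright top face: mask of pixels w/ z near top, centroid"""
    P=cloud(p); out=[]
    for s in seeds:
        m=(np.abs(P[...,2]-zc)<.006)&(np.hypot(P[...,0]-s[0],P[...,1]-s[1])<.06)
        m=m.astype(np.uint8); n,l,st,c=cv2.connectedComponentsWithStats(m)
        if n<2: out.append(None); continue
        k=1+np.argmax(st[1:,4]); q=np.argwhere(l==k)[:,::-1]
        X=at_z(p,q,zc)[:,:2]; (cx,cy),r=cv2.minEnclosingCircle(X.astype(np.float32))
        out.append((X.mean(0).round(4),np.round([cx,cy,r],4),len(q),round(float(np.nanmedian(P[l==k][:,2])),4)))
    return out
E
python3 - <<'E'
from h import *
pt=cam('top'); P=cloud(pt)
seeds=[at_z(pt,[c],.024)[0][:2] for c in [(139,241),(388,246),(397,309),(202,254)]]
for r in tins(pt,seeds): print(r)
# foot
c=at_z(pt,[(282,268)],.014)[0]; print('c',c)
m=(np.abs(P[...,2]-.014)<.005)&(np.hypot(P[...,0]-c[0],P[...,1]-c[1])<.12)
q=np.argwhere(m)[:,::-1]; X=at_z(pt,q,.014)[:,:2]
print(len(q),cv2.minAreaRect(X.astype(np.float32)))
# high stuff
m=(P[...,2]>.1)&(np.hypot(P[...,0]-c[0],P[...,1]-c[1])<.2)
for i in np.argwhere(m)[::6]: print(i[::-1],P[i[0],i[1]].round(3),end=' ')
print()
m=((P[...,2]>.145)&(P[...,2]<.165))&(np.hypot(P[...,0]-c[0],P[...,1]-c[1])<.1)
print(np.nanmedian(P[m],0),m.sum())
E
```

```text
(array([0.586 , 0.3725]), array([0.5862, 0.3716, 0.0296]), 427, 0.0243)
(array([ 0.5829, -0.2351]), array([ 0.583 , -0.2349,  0.0286]), 424, 0.0245)
(array([ 0.4338, -0.2531]), array([ 0.4338, -0.253 ,  0.0284]), 454, 0.0246)
(array([0.5565, 0.2189]), array([0.5567, 0.2187, 0.0409]), 860, 0.0244)
c [0.52667314 0.02095456 0.014     ]
1850 ((0.5278836488723755, 0.021483812481164932), (0.11963522434234619, 0.1595190018415451), 87.6777114868164)
[276 227] [0.596 0.022 0.185] [276 228] [0.594 0.022 0.182] [274 229] [0.592 0.026 0.185] [280 229] [0.592 0.014 0.185] [277 230] [0.59  0.02  0.183] [272 231] [0.587 0.03  0.187] [278 231] [0.588 0.018 0.184] [272 232] [0.585 0.03  0.186] [278 232] [0.586 0.018 0.185] [272 233] [0.584 0.03  0.183] [278 233] [0.583 0.018 0.185] [284 233] [0.588 0.007 0.157] [278 234] [0.582 0.018 0.181] [284 234] [0.586 0.007 0.159] [278 235] [0.58  0.018 0.183] [284 235] [0.584 0.007 0.156] [278 236] [0.578 0.018 0.182] [284 236] [0.583 0.008 0.151] [278 237] [0.576 0.018 0.182] [272 238] [0.573 0.03  0.182] [278 238] [0.574 0.018 0.178] [272 239] [0.572 0.03  0
[... 5357 characters left out ...]
 [254 288] [0.47  0.064 0.181] [269 288] [0.471 0.034 0.174] [276 288] [0.471 0.019 0.173] [282 288] [0.471 0.007 0.173] [256 289] [0.468 0.06  0.18 ] [271 289] [0.469 0.03  0.172] [277 289] [0.469 0.018 0.171] [283 289] [0.469 0.005 0.173] [269 290] [0.467 0.034 0.173] [275 290] [0.467 0.022 0.172] [281 290] [0.467 0.009 0.181] [270 291] [0.465 0.032 0.174] [276 291] [0.465 0.02  0.169] [282 291] [0.465 0.007 0.176] [271 292] [0.463 0.03  0.173] [277 292] [0.463 0.017 0.177] [267 293] [0.46  0.038 0.175] [273 293] [0.461 0.025 0.173] [279 293] [0.46  0.012 0.185] [270 294] [0.459 0.032 0.172] [276 294] [0.459 0.019 0.174] [282 294] [0.459 0.007 0.173] 
[0.52618455 0.01925217 0.15750756] 570
```

Tins and dispenser are measured: rim ≈ (0.527, 0.021), yaw −2.3°, hinge ≈ (0.586, 0.019), knob ≈ (0.478, 0.060), bar ≈ 0.32 rad. I'll pinch the knob first.

```bash
cat >> h.py <<'E'
def go(target, yaw=None, tilt=True):
    """remaining shift in tool axes (m) and turn (deg) to target pos & tool-y angle (deg, mod 180), pointing down"""
    s=env.get_state(); q=s['orientation']; T=R.from_quat(np.r_[q[1:],q[0]]); 
    d=T.inv().apply(np.array(target)-s['tcp_pos'])
    ty=T.apply([0,1,0]); cur=np.degrees(np.arctan2(ty[1],ty[0])); 
    if yaw is None: yaw=cur
    dy=(yaw-cur+90)%180-90; a=np.radians(cur+dy)
    Y=np.array([np.cos(a),np.sin(a),0]); Z=np.array([0,0,-1.]); X=np.cross(Y,Z)
    G=R.from_matrix(np.c_[X,Y,Z]); rv=(T.inv()*G).as_rotvec(degrees=True)
    print('tcp',s['tcp_pos'].round(4),'yaw',round(cur,2),'gap',round(float(s['finger_gap']),4),'F',np.round(s['wrist_force'],1),'t',round(float(s['clock']),2))
    print('shift',d.round(4),'turn',rv.round(2))
E
python3 -c "
from h import *
go([.478,.0605,.26],69)"
```

```text
tcp [0.1933 0.5416 0.2424] yaw 70.36 gap 0.0854 F [ 0.4 -0.1 -0. ] t 0.8
shift [-0.4299 -0.3574 -0.0177] turn [0.01 0.   1.36]
```

move_arm(deltas=[-0.3,-0.043,-0.0357,-0.003,0,0,0,-0.3,-0.043,-0.0357,-0.003,0,0,0,-0.3,-0.043,-0.0357,-0.003,0,0,0,-0.3,-0.043,-0.0357,-0.003,0,0,0,-0.3,-0.043,-0.0357,-0.003,0,0,0,-0.3,-0.043,-0.0357,-0.003,0,0,0,-0.3,-0.043,-0.0357,0,0,0,0,-0.3,-0.043,-0.0357,0,0,0,0,-0.3,-0.043,-0.0357,0,0,0,0,-0.3,-0.043,-0.0357,0,0,0,1.3], squeeze=25)

```text
clock: 2.05
tcp_pos: [0.4791, 0.0591, 0.2606]
orientation: [0.0, 0.182, 0.983, 0.0]
wrist_force: [-0.1, 0.6, -0.0]
finger_gap: 0.0552
```

move_arm(deltas=[-0.3,0,0,0,0,0,0,-0.3,0,0,0,0,0,0])

```text
clock: 2.3
tcp_pos: [0.4779, 0.0608, 0.2601]
orientation: [-0.0, 0.182, 0.983, 0.0]
wrist_force: [0.3, 0.6, 0.2]
finger_gap: 0.0558
```

```bash
python3 -c "
from h import *
go([.478,.0605,.203],69)
p=cam('wrist'); save(p,'w1.png'); print(proj(p,[[.478,.0605,.218],[.527,.021,.158]]))
for r in imaging.recognise(p,'bar_knob'): print(r, at_z(p,[r['centre']],.2))
P=cloud(p); m=(P[...,2]>.213)&(P[...,2]<.224)&(np.hypot(P[...,0]-.478,P[...,1]-.06)<.03); X=P[m]; print(m.sum(), X.mean(0),X.min(0),X.max(0))
"
```

```text
tcp [0.4779 0.0608 0.2601] yaw 69.02 gap 0.0558 F [0.3 0.6 0.2] t 2.3
shift [-0.0003 -0.0003  0.0571] turn [ 0.01 -0.05  0.02]
[[320.5575711  270.1917144 ]
 [293.66899332 319.28624486]]
{'centre': [322.6, 307.5], 'confidence': 0.96} [[0.50626728 0.05089612 0.2       ]]
{'centre': [291.0, 320.5], 'confidence': 0.48} [[0.50742355 0.03059435 0.2       ]]
575 [0.47735958 0.06336031 0.21778938] [0.47135761 0.0562251  0.21316669] [0.48470842 0.06989201 0.21998789]
```

View pics/w1.png

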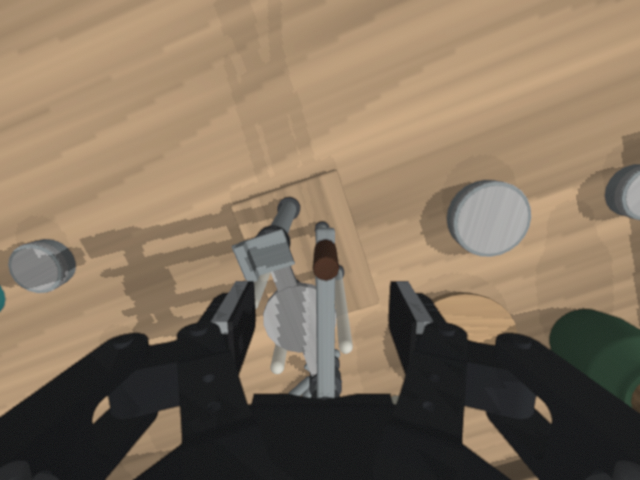

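The wrist view shows the knob at (325,258), between the fingers. I'll go down and pinch it.

move_arm(deltas=[-0.3,0,0.002,0.02,0,0,0,-0.3,0,0,0.02,0,0,0,-0.3,0,0,0.017,0,0,0,0.9,0,0,0,0,0,0,0.9,0,0,0,0,0,0,0.9,0,0,0,0,0,0,0.9,0,0,0,0,0,0], squeeze=25)

```text
clock: 3.28
tcp_pos: [0.4791, 0.0631, 0.2043]
orientation: [0.0, 0.182, 0.983, 0.0]
wrist_force: [-2.4, 1.6, 5.2]
finger_gap: 0.0129
```

move_arm(deltas=[0.9,0,0,-0.002,0,0,0,0.9,-0.0006,0.0121,0,0,0,6,0.9,-0.0006,0.0121,0,0,0,6,0.9,-0.0006,0.0121,0,0,0,6,0.9,-0.0006,0.0121,0,0,0,6,0.9,-0.0006,0.0121,0,0,0,6,0.9,-0.0006,0.0121,0,0,0,6,0.9,-0.0006,0.0121,0,0,0,6,0.9,-0.0006,0.0121,0,0,0,6])

```text
clock: 4.4
tcp_pos: [0.5452, 0.1292, 0.2044]
orientation: [-0.0, 0.568, 0.823, -0.001]
wrist_force: [-0.1, -1.8, -3.9]
finger_gap: 0.013
```

```bash
python3 -c "
from h import *
h=np.array([.586,.0187]); s=env.get_state(); v=s['tcp_pos'][:2]-h; a=np.degrees(np.arctan2(v[1],v[0])); print(a,np.hypot(*v),'bar',177.7-a)
a2=a-44; go([h[0]+.116*np.cos(np.radians(a2)),h[1]+.116*np.sin(np.radians(a2)),.206],a2-90)"
```

```text
110.242615773486 0.11778253815670177 bar 67.457384226514
tcp [0.5452 0.1292 0.2044] yaw 20.84 gap 0.013 F [-0.1 -1.8 -3.9] t 4.4
shift [-0.0352  0.0802 -0.0017] turn [-0.1   0.06 44.6 ]
```

move_arm(deltas=[0.9,-0.0008,0.0121,0,0,0,6,0.9,-0.0008,0.0121,0,0,0,6,0.9,-0.0008,0.0121,0,0,0,6,0.9,-0.0008,0.0121,0,0,0,6,0.9,-0.0008,0.0121,0,0,0,6,0.9,-0.0008,0.0121,0,0,0,6,0.9,-0.0008,0.0121,0,0,0,6,0.9,-0.0008,0.0121,0,0,0,6,0.9,0,0,0,0,0,0])

```text
clock: 5.52
tcp_pos: [0.64, 0.1234, 0.2045]
orientation: [-0.0, 0.852, 0.523, 0.0]
wrist_force: [1.6, 3.2, -3.4]
finger_gap: 0.013
```

move_arm(deltas=[-0.2,0,0,0,0,0,0,-0.2,0,0,0,0,0,0,-0.2,0,0,-0.03,0,0,0,-0.2,0,0,-0.04,0,0,0,-0.2,0,0,0,0,0,0])

```text
clock: 6.15
tcp_pos: [0.6408, 0.1235, 0.2798]
orientation: [0.002, 0.852, 0.523, 0.003]
wrist_force: [0.7, 0.5, 0.7]
finger_gap: 0.0517
```

```bash
python3 -c "
from h import *
go([.586,.372,.2],87)
p=cam('top'); save(p,'t2.png')
for r in tins(p,[[.586,.372],[.583,-.235],[.434,-.253]]): print(r)
"
```

```text
tcp [0.6408 0.1235 0.2798] yaw -26.9 gap 0.0517 F [0.7 0.5 0.7] t 6.15
shift [ 0.1965 -0.1618  0.0795] turn [ 0.22 -0.4  66.1 ]
None
(array([ 0.5827, -0.2348]), array([ 0.5828, -0.235 ,  0.0286]), 426, 0.0247)
(array([ 0.4337, -0.2532]), array([ 0.4338, -0.253 ,  0.0283]), 450, 0.0246)
```

View pics/t2.png

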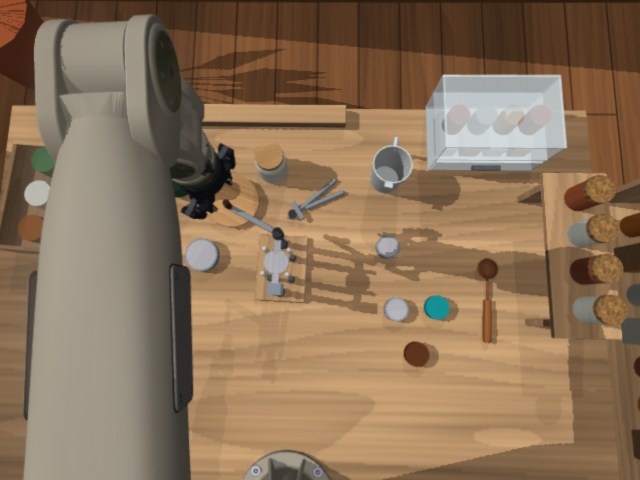

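The bar now stands at about 2 rad. I'll move over the left tin and turn.

move_arm(deltas=[-1,0.049,-0.04,0,0,0,0,-1,0.049,-0.04,0,0,0,0,-1,0.049,-0.04,0,0,0,0,-1,0.049,-0.04,0,0,0,0,-1,0,0,0.025,0,0,10,-1,0,0,0.025,0,0,10,-1,0,0,0.025,0,0,10,-1,0,0,0.025,0,0,10,-1,0,0,0.025,0,0,10,-1,0,0,0.025,0,0,10], squeeze=60)

```text
clock: 7.45
tcp_pos: [0.6171, 0.267, 0.1233]
orientation: [-0.041, 0.991, 0.126, -0.013]
wrist_force: [1.6, -0.5, 0.1]
finger_gap: 0.0854
```

```bash
python3 -c "
from h import *
go([.586,.372,.012],87)
p=cam('wrist'); save(p,'w2.png'); print(proj(p,[[.586,.372,.024]]))
P=cloud(p); 
m=(np.abs(P[...,2]-.024)<.004)&(np.hypot(P[...,0]-.586,P[...,1]-.372)<.045); X=P[m]; print(m.sum(), X.mean(0),X.min(0),X.max(0),cv2.minEnclosingCircle(X[:,:2].astype(np.float32)))
p=cam('top'); save(p,'t3.png');P=cloud(p)
m=(np.abs(P[...,2]-.158)<.004)&(np.hypot(P[...,0]-.527,P[...,1]-.021)<.035); q=np.argwhere(m)[:,::-1];X=at_z(p,q,.158);print(cv2.minEnclosingCircle(X[:,:2].astype(np.float32)),X.mean(0),X.min(0),X.max(0))
"
```

```text
tcp [0.6171 0.267  0.1233] yaw -75.52 gap 0.0854 F [ 1.6 -0.5  0.1] t 7.45
shift [-0.0022 -0.0996  0.1201] turn [-4.68  1.56 17.5 ]
[[175.2505902  240.55801599]]
4974 [0.58875884 0.37343111 0.02450021] [0.55914462 0.34604911 0.02001004] [0.61548168 0.40245848 0.02690942] ((0.5873639583587646, 0.3740280270576477), 0.028575358912348747)
((0.5273135900497437, 0.02147643268108368), 0.03510967269539833) [0.52759866 0.02174494 0.158     ] [ 0.49237    -0.00648865  0.158     ] [0.56225722 0.04790348 0.158     ]
```

View pics/w2.png

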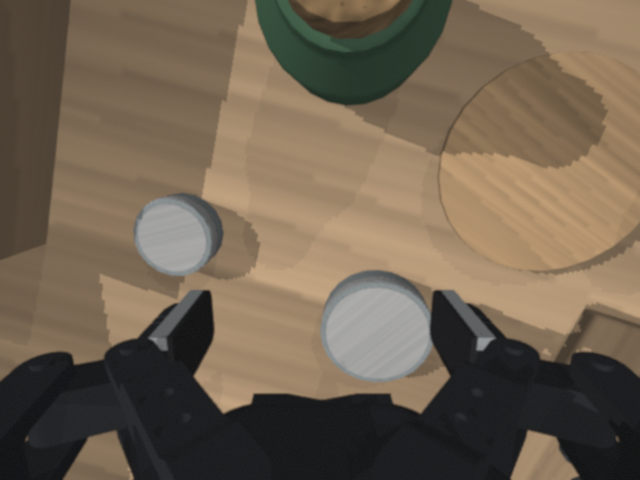

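The last joint ran towards its limit, which caused the tilt and the shortfall. I'll lift and turn back the other way, since a half turn gives the same grasp.

move_arm(deltas=[-1,0,0,-0.03,-4.7,1.6,0,-1,0,0,-0.03,0,0,-10.7,-1,0,0,0,0,0,-10.7,-1,0,0,0,0,0,-10.7,-1,0,0,0,0,0,-10.7,-1,0,0,0,0,0,-10.7,-1,0,0,0,0,0,-10.7,-1,0,0,0,0,0,-10.7,-1,0,0,0,0,0,-10.7,-1,0,0,0,0,0,-10.7])

```text
clock: 8.8
tcp_pos: [0.6201, 0.2568, 0.1846]
orientation: [0.001, 0.558, 0.83, 0.008]
wrist_force: [0.2, 0.5, 1.6]
finger_gap: 0.0854
```

move_arm(deltas=[-1,0,0,0,0,0,-10.7,-1,0,0,0,0,0,-10.7,-1,0,0,0,0,0,-10.7,-1,0,0,0,0,0,-10.7,-1,0,0,0,0,0,-10.7,-1,0,0,0,0,0,-10.7,-1,0,0,0,0,0,0])

```text
clock: 9.68
tcp_pos: [0.6202, 0.2567, 0.1847]
orientation: [0.005, 0.036, 0.999, 0.006]
wrist_force: [-0.1, 0.2, -0.3]
finger_gap: 0.0854
```

```bash
python3 -c "
from h import *
go([.588,.373,.1],87); print(env.get_state()['joint_pos'].round(2))"
```

```text
tcp [0.6202 0.2567 0.1847] yaw 85.92 gap 0.0854 F [-0.1  0.2 -0.3] t 9.68
shift [0.0413 0.1126 0.0857] turn [ 0.71  0.59 -1.09]
[0.27 0.51 0.2  1.25 0.01 0.34]
```

move_arm(deltas=[-1,0.0103,0.0282,0.015,0.7,0.6,-1,-1,0.0103,0.0282,0.015,0,0,0,-1,0.0103,0.0282,0.015,0,0,0,-1,0.0103,0.0282,0.015,0,0,0,-1,0,0,0,0,0,0])

```text
clock: 10.3
tcp_pos: [0.5842, 0.3732, 0.1235]
orientation: [-0.001, 0.026, 1.0, -0.0]
wrist_force: [0.0, 0.2, 0.3]
finger_gap: 0.0857
```

```bash
cat >> h.py <<'E'
def wt(c,zc=.024,tol=.004,rad=.045):
    p=cam('wrist'); P=cloud(p); m=(np.abs(P[...,2]-zc)<tol)&(np.hypot(P[...,0]-c[0],P[...,1]-c[1])<rad)
    q=np.argwhere(m)[:,::-1]
    if len(q)<20: print('none'); return p
    X=at_z(p,q,zc)[:,:2].astype(np.float32); print('wrist tin',len(q),X.mean(0).round(4),[np.round(a,4) for a in cv2.minEnclosingCircle(X)],np.nanmedian(P[m][:,2])); return p
E
python3 -c "
from h import *
wt([.588,.373]); go([.588,.373,.012],87)"
```

```text
wrist tin 5328 [0.5863 0.3746] [array([0.5868, 0.3746]), np.float64(0.0284)] 0.02466998049811875
tcp [0.5853 0.3722 0.1245] yaw 86.95 gap 0.0853 F [-0.8 -0.2  0.1] t 10.35
shift [-0.0028  0.0011  0.1125] turn [-0.04 -0.05 -0.05]
```

move_arm(deltas=[-1,-0.001,0.002,0.03,0,0,0,-1,0,0,0.03,0,0,0,-1,0,0,0.03,0,0,0,-1,0,0,0.0215,0,0,0,-1,0,0,0,0,0,0,0.6,0,0,0,0,0,0,0.6,0,0,0,0,0,0,0.6,0,0,0,0,0,0,0.6,0,0,0,0,0,0], squeeze=60)

```text
clock: 11.48
tcp_pos: [0.5894, 0.374, 0.0166]
orientation: [0.002, 0.027, 1.0, 0.001]
wrist_force: [-0.3, -0.7, 6.7]
finger_gap: 0.0536
```

move_arm(deltas=[-1,0,0,0,0,0,0,-1,0,0,0,0,0,0,-1,0,0,0,0,0,0])

```text
clock: 11.85
tcp_pos: [0.5876, 0.3734, 0.0138]
orientation: [0.0, 0.027, 1.0, 0.0]
wrist_force: [0.5, -0.3, -0.6]
finger_gap: 0.0857
```

```bash
python3 -c "
from h import *
go([.5865,.374,.021],87)"
```

```text
tcp [0.5876 0.3734 0.0138] yaw 86.96 gap 0.0857 F [ 0.5 -0.3 -0.6] t 11.85
shift [ 0.0011  0.0006 -0.0072] turn [ 0.02  0.03 -0.04]
```

move_arm(deltas=[-1,0.001,0,-0.008,0,0,0,-1,0,0,0,0,0,0,0.6,0,0,0,0,0,0,0.6,0,0,0,0,0,0,0.6,0,0,0,0,0,0,0.6,0,0,0,0,0,0])

```text
clock: 12.6
tcp_pos: [0.5871, 0.3737, 0.0227]
orientation: [0.001, 0.027, 1.0, 0.001]
wrist_force: [-0.1, -0.4, 5.3]
finger_gap: 0.0533
```

move_arm(deltas=[0.6,0,0,-0.05,0,0,0,0.6,0,0,-0.06,0,0,0,0.6,0,0,-0.06,0,0,0,0.6,0,0,-0.04,0,0,0,0.6,0,0,0,0,0,0])

```text
clock: 13.22
tcp_pos: [0.5881, 0.3741, 0.236]
orientation: [0.003, 0.027, 1.0, 0.002]
wrist_force: [0.4, 1.1, -1.1]
finger_gap: 0.0532
```

```bash
python3 -c "
from h import *
go([.527,.021,.21],87.7); s=env.get_state()['tcp_pos']; p=wt(s[:2],s[2]+.003,.012,.05); save(p,'w3.png')
P=cloud(p);print(P[300:480:20,320,:].round(3).tolist())"
```

```text
tcp [0.5881 0.3741 0.236 ] yaw 86.96 gap 0.0532 F [ 0.4  1.1 -1.1] t 13.22
shift [ 0.0425 -0.356   0.0243] turn [ 0.22  0.39 -0.74]
wrist tin 16599 [0.5854 0.3743] [array([0.5872, 0.3744]), np.float64(0.0436)] 0.2379340277915755
[[0.585, 0.374, 0.237], [0.593, 0.373, 0.238], [0.602, 0.373, 0.237], [0.611, 0.372, 0.238], [0.801, 0.362, 0.001], [0.578, 0.374, 0.3], [0.577, 0.374, 0.307], [0.577, 0.374, 0.312], [0.578, 0.374, 0.316]]
```

View pics/w3.png

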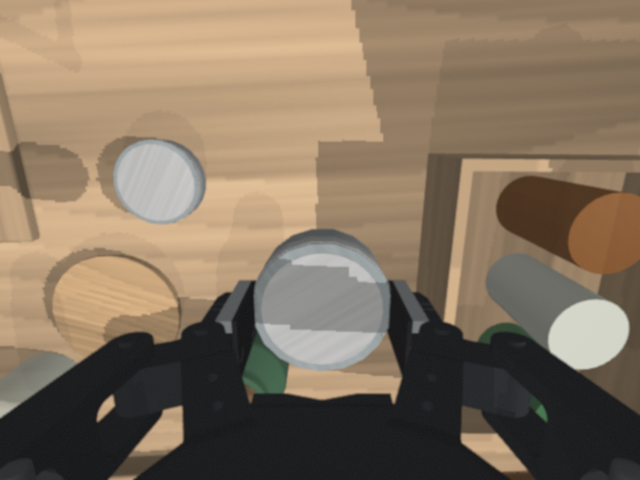

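```bash
cat >> h.py <<'E'
def held():
    s=env.get_state(); t=s['tcp_pos']; q=s['orientation']; T=R.from_quat(np.r_[q[1:],q[0]])
    p=cam('wrist'); P=cloud(p); L=T.inv().apply((P.reshape(-1,3)-t)).reshape(P.shape)
    m=(np.abs(L[...,0])<.05)&(np.abs(L[...,1])<.006)&(np.abs(L[...,2])<.012); zt=np.nanmedian(L[m][:,2])
    m=(np.abs(L[...,0])<.05)&(np.abs(L[...,1])<.023)&(np.abs(L[...,2]-zt)<.004)
    x=L[m][:,0]; y=L[m][:,1]; 
    # boundary points per y-bin -> circle R=28 fit
    B=[]
    for b in np.arange(-.02,.02,.002):
        k=(y>=b)&(y<b+.002)
        if k.sum()>10: B+= [(x[k].min(),b+.001),(x[k].max(),b+.001)]
    B=np.array(B); from scipy.optimize import least_squares
    r=least_squares(lambda c: np.hypot(B[:,0]-c[0],B[:,1]-c[1])-c[2],[0,0,.028],loss='soft_l1',f_scale=.001)
    A=np.c_[x,y,np.ones(len(x))]; pl=np.linalg.lstsq(A,L[m][:,2],rcond=None)[0]
    print('held centre in tool',r.x.round(4),'res',np.std(r.fun).round(4),'top at tool z',zt.round(4),'tilt',pl[:2].round(3)); return p
E
python3 -c "
from h import *
held()"
```

```text
held centre in tool [-0.0003  0.0001  0.0281] res 0.0003 top at tool z -0.0019 tilt [ 0.007 -0.   ]
```

move_arm(deltas=[0.6,0.0052,-0.0444,0,0.2,0.4,-0.7,0.6,0.0052,-0.0444,0,0,0,0,0.6,0.0052,-0.0444,0,0,0,0,0.6,0.0052,-0.0444,0,0,0,0,0.6,0.0052,-0.0444,0,0,0,0,0.6,0.0052,-0.0444,0,0,0,0,0.6,0.0052,-0.0444,0,0,0,0,0.6,0.0052,-0.0444,0,0,0,0,0.6,0,0,0,0,0,0,0.6,0,0,0,0,0,0])

```text
clock: 14.58
tcp_pos: [0.5291, 0.0205, 0.2314]
orientation: [-0.005, 0.021, 1.0, -0.001]
wrist_force: [-0.2, -0.3, -2.8]
finger_gap: 0.0531
```

```bash
python3 -c "
from h import *
go([.5275,.0215,.205],87.7); p=held(); save(p,'w4.png'); p=cam('top'); save(p,'t4.png')
p=cam('side'); save(p,'s4.png')
from scipy import ndimage"
```

```text
tcp [0.5291 0.0205 0.2314] yaw 87.62 gap 0.0531 F [-0.2 -0.3 -2.8] t 14.57
shift [0.0014 0.001  0.0264] turn [-0.12 -0.53 -0.08]
held centre in tool [-0.0003  0.0001  0.0281] res 0.0003 top at tool z -0.002 tilt [ 0.006 -0.001]
```

View pics/s4.png

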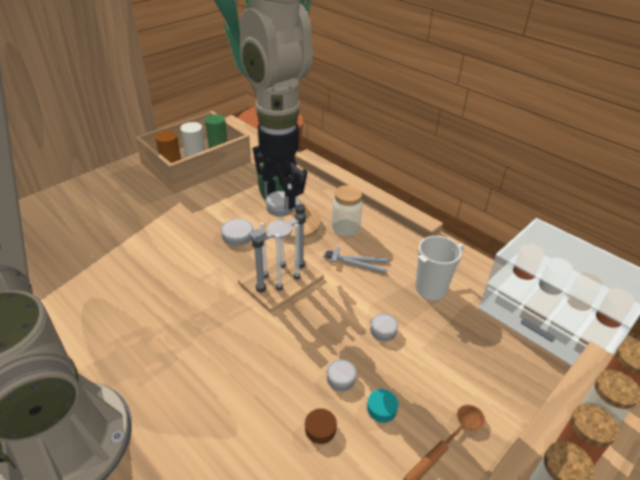

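View pics/w4.png

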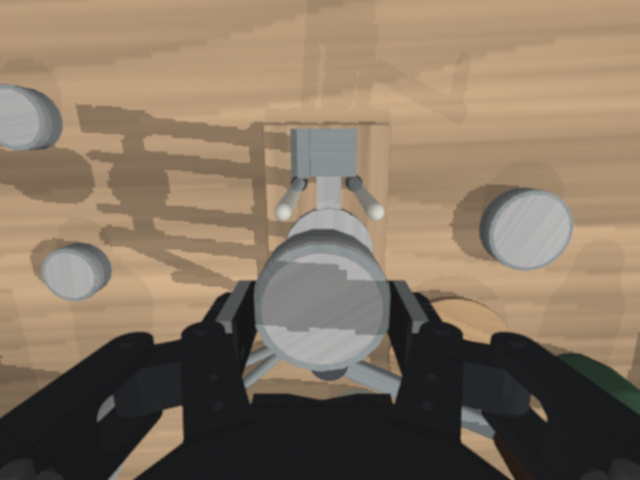

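```bash
python3 -c "
from h import *
p=cam('wrist')
a=cv2.resize(p['img'][160:260,240:420],None,fx=4,fy=4,interpolation=cv2.INTER_CUBIC); cv2.imwrite('pics/c4.png',a[:,:,::-1])
P=cloud(p)
m=(P[...,2]>.155)&(P[...,2]<.176)&(P[...,0]<.53)&(P[...,0]>.485)
X=P[m]
for lo,hi in [(.03,.065),(-.03,.01)]:
    k=(X[:,1]>lo)&(X[:,1]<hi)&(X[:,2]>.164); print(k.sum(), X[k].mean(0),X[k].min(0),X[k].max(0))
print(at_z(p,[(285,212),(376,211)],.168))
"
```

```text
253 [0.5035791  0.05067412 0.16861121] [0.49935715 0.04608361 0.1640127 ] [0.5092868  0.05604299 0.17174562]
255 [5.01514020e-01 9.96582677e-05 1.68588576e-01] [ 0.49721359 -0.00468807  0.1640405 ] [0.50650302 0.00467958 0.17166693]
[[0.5029927  0.002053   0.168     ]
 [0.50434377 0.05235225 0.168     ]]
```

View pics/c4.png

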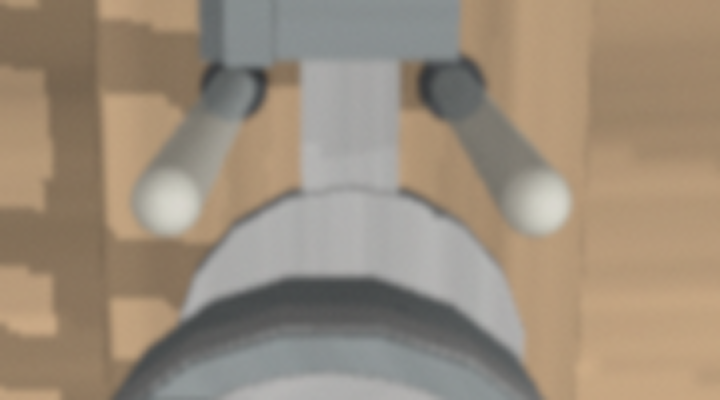

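The two cameras differ by about 3 mm in y (top 0.0215, wrist 0.0244). I'll lower to just above the rods and compare at closer range.

move_arm(deltas=[0.6,0.001,0.002,0.012,0,-0.5,0,0.6,0,0,0.014,0,0,0,0.6,0,0,0,0,0,0])

```text
clock: 15.15
tcp_pos: [0.528, 0.0228, 0.2056]
orientation: [-0.0, 0.02, 1.0, -0.001]
wrist_force: [-0.2, -1.0, -1.5]
finger_gap: 0.0531
```

```bash
cat >> h.py <<'E'
def rods():
    s=env.get_state(); t=s['tcp_pos']; q=s['orientation']; T=R.from_quat(np.r_[q[1:],q[0]])
    p=cam('wrist'); P=cloud(p); X=P[(P[...,2]>.162)&(P[...,2]<.176)&(P[...,0]<.512)&(P[...,0]>.49)]
    c=[]
    for lo,hi in [(.03,.065),(-.03,.015)]:
        k=(X[:,1]>lo)&(X[:,1]<hi); c.append((X[k].min(0)+X[k].max(0))/2); print(k.sum(),c[-1].round(4))
    mid=(c[0]+c[1])/2+.0258*np.array([.999,-.04,0]); print('rim by wrist',mid.round(4),'in tool',T.inv().apply(mid-t).round(4)); return p
E
python3 -c "
from h import *
go([.5275,.0225,.205],87.7); held(); p=rods(); save(p,'w5.png')"
```

```text
tcp [0.528  0.0228 0.2056] yaw 87.71 gap 0.0531 F [-0.2 -1.  -1.5] t 15.15
shift [ 0.0005 -0.0004  0.0006] turn [-0.16 -0.02  0.01]
held centre in tool [-0.0002  0.0001  0.0281] res 0.0002 top at tool z -0.002 tilt [ 0.007 -0.   ]
350 [0.5039 0.051  0.1667]
351 [ 5.017e-01 -1.000e-04  1.669e-01]
rim by wrist [0.5286 0.0244 0.1668] in tool [0.     0.0019 0.0396]
```

View pics/w5.png

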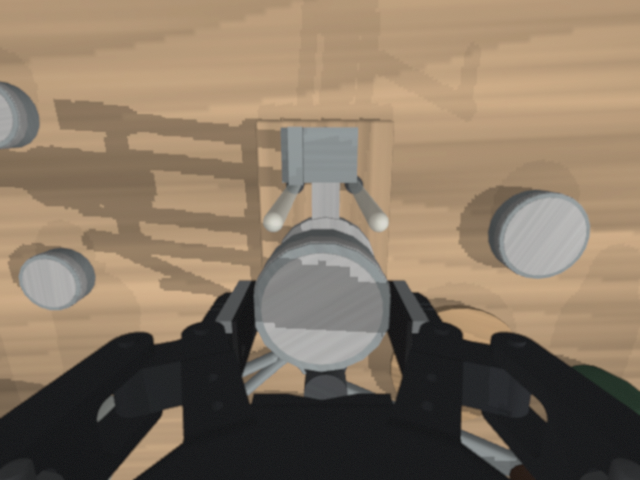

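The wrist reading agrees with the held tin, and with the pinched knob, where the TCP settled at y 0.0631. So the top camera is about 2.5 mm low in y and the rim is about (0.528, 0.0243). I'll insert there.

move_arm(deltas=[0.6,0,0.0016,0.006,0,0,0,0.6,0,0,0.006,0,0,0,0.6,0,0,0.004,0,0,0,0.6,0,0,0.003,0,0,0,0.6,0,0,0.003,0,0,0,0.6,0,0,0,0,0,0])

```text
clock: 16.0
tcp_pos: [0.529, 0.0238, 0.1849]
orientation: [0.001, 0.02, 1.0, -0.001]
wrist_force: [-0.1, -0.6, -1.2]
finger_gap: 0.0533
```

```bash
python3 -c "
from h import *
go([.528,.0243,.158],87.7); held(); p=rods()"
```

```text
tcp [0.529  0.0238 0.1849] yaw 87.66 gap 0.0533 F [-0.1 -0.6 -1.2] t 16.0
shift [0.001  0.0006 0.0269] turn [-0.16  0.12 -0.04]
held centre in tool [-0.0001 -0.0001  0.0283] res 0.0069 top at tool z -0.0019 tilt [ 0.01  -0.001]
689 [0.5054 0.043  0.169 ]
618 [0.5044 0.0049 0.1691]
rim by wrist [0.5307 0.0229 0.169 ] in tool [-0.0016 -0.0007  0.0161]
```

move_arm(deltas=[0.6,0,0,0.004,0,0,0,0.6,0,0,0.004,0,0,0,0.6,0,0,0.004,0,0,0,0.6,0,0,0.003,0,0,0])

```text
clock: 16.6
tcp_pos: [0.5295, 0.0237, 0.1703]
orientation: [0.002, 0.02, 1.0, -0.001]
wrist_force: [1.1, 0.2, 4.1]
finger_gap: 0.0534
```

move_arm(deltas=[0.6,0,0,0.004,0,0,0,0.6,0,0,0.004,0,0,0,0.6,0,0,0.004,0,0,0,0.6,0,0,0.003,0,0,0,0.6,0,0,0,0,0,0])

```text
clock: 17.23
tcp_pos: [0.5292, 0.0237, 0.1547]
orientation: [0.001, 0.02, 1.0, -0.001]
wrist_force: [1.1, -0.5, 1.4]
finger_gap: 0.0526
```

```bash
python3 -c "
from h import *
go([.528,.0243,.156],87.7); p=held()"
```

```text
tcp [0.5292 0.0237 0.1547] yaw 87.66 gap 0.0526 F [ 1.1 -0.5  1.4] t 17.23
shift [ 0.0012  0.0005 -0.0013] turn [-0.16  0.13 -0.04]
held centre in tool [-0.0003  0.      0.0281] res 0.0005 top at tool z -0.002 tilt [0.006 0.   ]
```

move_arm(deltas=[-0.8,0,0,0,0,0,0,-0.8,0,0,0,0,0,0,-0.8,0,0,0,0,0,0,-0.8,0,0,-0.03,0,0,0,-0.8,0,0,-0.05,0,0,0,-1,0,0,-0.03,0,0,0,-1,0,0,0,0,0,0])

```text
clock: 18.15
tcp_pos: [0.5304, 0.0239, 0.2679]
orientation: [0.004, 0.02, 1.0, -0.002]
wrist_force: [0.1, 0.3, -0.7]
finger_gap: 0.0855
```

```bash
python3 -c "
from h import *
p=wt([.528,.024],.157,.012,.03); save(p,'w6.png'); p=cam('top'); save(p,'t6.png')
for r in tins(p,[[.583,-.235],[.434,-.253]]): print(r)
go([.583,-.2325,.26],87)
go([.434,-.2505,.26],87)"
```

```text
wrist tin 4965 [0.5279 0.0237] [array([0.5285, 0.0237]), np.float64(0.0285)] 0.15658128052853829
(array([ 0.5828, -0.2349]), array([ 0.5826, -0.2351,  0.0286]), 427, 0.0248)
(array([ 0.4337, -0.253 ]), array([ 0.434 , -0.2532,  0.0283]), 451, 0.0245)
tcp [0.5288 0.024  0.2648] yaw 87.66 gap 0.0851 F [-0.6 -0.4 -0.2] t 18.25
shift [-0.0646 -0.2541  0.0057] turn [-0.16  0.15  0.66]
tcp [0.5288 0.024  0.2648] yaw 87.66 gap 0.0851 F [-0.6 -0.4 -0.2] t 18.25
shift [ 0.0835 -0.2782  0.0054] turn [-0.16  0.15  0.66]
```

View pics/w6.png

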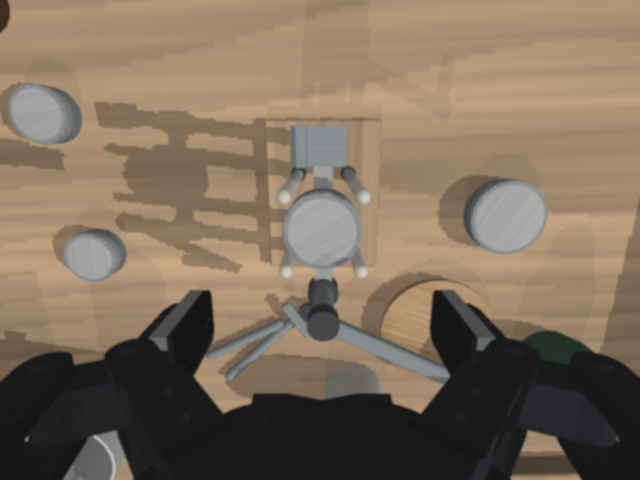

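Wrist view: tin 1 sits centred between the rods at (322,228), with its top at 0.157. On to the tin at (0.583, −0.2325).

move_arm(deltas=[-1,-0.0129,-0.0508,0,0,0,0,-1,-0.0129,-0.0508,0,0,0,0,-1,-0.0129,-0.0508,0,0,0,0,-1,-0.0129,-0.0508,0,0,0,0,-1,-0.0129,-0.0508,0.02,0,0,0,-1,0,0,0.06,0,0,0,-1,0,0,0.06,0,0,0,-1,0,0,0,0,0,0,-1,0,0,0,0,0,0])

```text
clock: 19.38
tcp_pos: [0.5838, -0.233, 0.1272]
orientation: [0.002, 0.02, 1.0, -0.002]
wrist_force: [0.3, 0.6, 0.8]
finger_gap: 0.0854
```

```bash
python3 -c "
from h import *
wt([.583,-.2325]); go([.583,-.2325,.0215],87.7)"
```

```text
wrist tin 5206 [ 0.5832 -0.2329] [array([ 0.5839, -0.2328]), np.float64(0.0283)] 0.024688117240192375
tcp [ 0.5849 -0.2334  0.1286] yaw 87.68 gap 0.0852 F [1.2 0.  0.4] t 19.43
shift [0.0026 0.0013 0.1071] turn [-0.26  0.34 -0.02]
```

move_arm(deltas=[-1,0.0005,0.0005,0.03,0,0,0,-1,0,0,0.03,0,0,0,-1,0,0,0.03,0,0,0,-1,0,0,0.016,0,0,0,-1,0,0,0,0,0,0,0.6,0,0,0,0,0,0,0.6,0,0,0,0,0,0,0.6,0,0,0,0,0,0,0.6,0,0,0,0,0,0])

```text
clock: 20.55
tcp_pos: [0.5846, -0.2332, 0.0223]
orientation: [0.003, 0.02, 1.0, -0.002]
wrist_force: [-1.3, 0.3, 5.6]
finger_gap: 0.0533
```

move_arm(deltas=[0.6,0,0,-0.05,0,0,0,0.6,0,0,-0.06,0,0,0,0.6,0,0,-0.06,0,0,0,0.6,0,0,-0.045,0,0,0,0.6,0,0,0,0,0,0])

```text
clock: 21.18
tcp_pos: [0.5848, -0.2331, 0.241]
orientation: [0.006, 0.02, 1.0, -0.004]
wrist_force: [0.6, 0.4, -1.5]
finger_gap: 0.0533
```

```bash
python3 -c "
from h import *
go([.528,.024,.235],87.7); held()"
```

```text
tcp [ 0.5848 -0.2331  0.241 ] yaw 87.66 gap 0.0533 F [ 0.6  0.4 -1.5] t 21.18
shift [0.0673 0.2546 0.0033] turn [-0.43  0.67 -0.04]
held centre in tool [ 0.0005 -0.      0.0281] res 0.0003 top at tool z -0.0023 tilt [ 0.003 -0.002]
```

move_arm(deltas=[0.6,0.0133,0.0509,0,-0.4,0.6,0,0.6,0.0133,0.0509,0,0,0,0,0.6,0.0133,0.0509,0,0,0,0,0.6,0.0133,0.0509,0,0,0,0,0.6,0.0133,0.0509,0,0,0,0,0.6,0,0,0.012,0,0,0,0.6,0,0,0.012,0,0,0,0.6,0,0,0,0,0,0,0.6,0,0,0,0,0,0])

```text
clock: 22.35
tcp_pos: [0.5265, 0.024, 0.2117]
orientation: [-0.004, 0.021, 1.0, 0.002]
wrist_force: [-0.8, 0.1, -1.2]
finger_gap: 0.0534
```

```bash
python3 -c "
from h import *
go([.5285,.0239,.205],87.7); held(); rods()"
```

```text
tcp [0.5265 0.024  0.2117] yaw 87.55 gap 0.0534 F [-0.8  0.1 -1.2] t 22.35
shift [-0.0021 -0.      0.0067] turn [ 0.23 -0.5  -0.15]
held centre in tool [0.0006 0.0001 0.0281] res 0.0002 top at tool z -0.0024 tilt [ 0.002 -0.002]
333 [0.5041 0.051  0.1669]
328 [ 5.018e-01 -2.000e-04  1.669e-01]
rim by wrist [0.5288 0.0244 0.1669] in tool [-0.0024  0.0002  0.0451]
```

move_arm(deltas=[0.6,-0.0025,0,0.004,0,-0.5,0,0.6,0,0,0.006,0,0,0,0.6,0,0,0.006,0,0,0,0.6,0,0,0.005,0,0,0,0.6,0,0,0.004,0,0,0,0.6,0,0,0,0,0,0])

```text
clock: 23.2
tcp_pos: [0.5286, 0.0252, 0.1866]
orientation: [0.0, 0.02, 1.0, 0.002]
wrist_force: [0.3, 0.5, -1.5]
finger_gap: 0.0535
```

move_arm(deltas=[0.6,0,0,0.004,0,0,0,0.6,0,0,0.004,0,0,0,0.6,0,0,0.004,0,0,0,0.6,0,0,0.004,0,0,0])

```text
clock: 23.7
tcp_pos: [0.529, 0.0251, 0.1714]
orientation: [0.001, 0.02, 1.0, 0.002]
wrist_force: [-1.9, -0.0, 3.9]
finger_gap: 0.0533
```

```bash
python3 -c "
from h import *
go([.5285,.0239,.155],87.7); held()"
```

```text
tcp [0.529  0.0251 0.1714] yaw 87.66 gap 0.0533 F [-1.9 -0.   3.9] t 23.7
shift [ 0.0005 -0.0013  0.0164] turn [ 0.22  0.09 -0.04]
held centre in tool [ 0.0118 -0.0011  0.0386] res 0.0063 top at tool z -0.0023 tilt [ 0.004 -0.001]
```

move_arm(deltas=[0.6,0,-0.001,0.004,0,0,0,0.6,0,0,0.004,0,0,0,0.6,0,0,0.004,0,0,0,0.6,0,0,0.004,0,0,0,0.6,0,0,0,0,0,0])

```text
clock: 24.38
tcp_pos: [0.5288, 0.024, 0.1545]
orientation: [0.0, 0.02, 1.0, 0.002]
wrist_force: [0.1, -0.1, 0.8]
finger_gap: 0.0536
```

```bash
python3 -c "
from h import *
go([.5285,.0239,.155],87.7); save(held(),'w7.png'); save(cam('side'),'s7.png')"
```

```text
tcp [0.5288 0.024  0.1545] yaw 87.66 gap 0.0536 F [ 0.1 -0.1  0.8] t 24.38
shift [ 0.0003 -0.0001 -0.0005] turn [ 0.19  0.02 -0.04]
held centre in tool [ 0.0006 -0.0001  0.0282] res 0.0003 top at tool z -0.0023 tilt [ 0.005 -0.002]
```

View pics/w7.png

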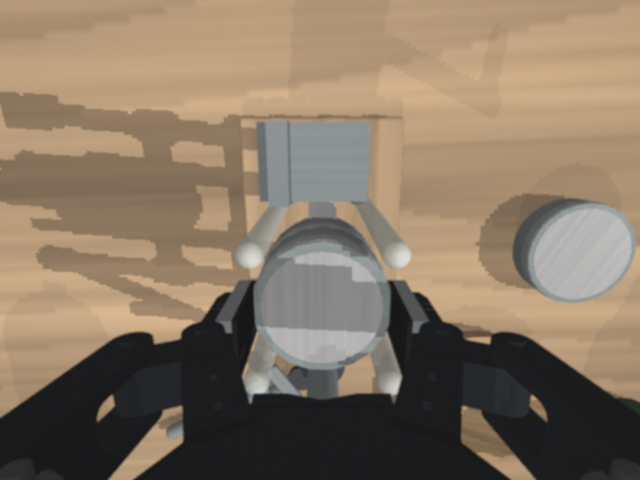

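The second tin is between the four rods, pushed down and centred at (322,305). I'll release and go to the third.

move_arm(deltas=[-0.8,0,0,0,0,0,0,-0.8,0,0,0,0,0,0,-0.8,0,0,0,0,0,0,-0.8,0,0,-0.03,0,0,0,-0.8,0,0,-0.05,0,0,0,-1,0,0,-0.03,0,0,0,-1,0,0,0,0,0,0])

```text
clock: 25.35
tcp_pos: [0.5303, 0.0236, 0.2679]
orientation: [0.003, 0.02, 1.0, 0.002]
wrist_force: [-0.0, 0.5, -0.2]
finger_gap: 0.0853
```

```bash
python3 -c "
from h import *
p=wt([.528,.024],.157,.012,.03); save(p,'w8.png'); p=cam('top'); save(p,'t8.png')
for r in tins(p,[[.434,-.253]]): print(r)
go([.4345,-.2507,.26],87.7)"
```

```text
wrist tin 4977 [0.5267 0.024 ] [array([0.5273, 0.0239]), np.float64(0.0285)] 0.1566636344955036
(array([ 0.4337, -0.2531]), array([ 0.4334, -0.2529,  0.0283]), 451, 0.0247)
tcp [0.5287 0.0238 0.2648] yaw 87.66 gap 0.0856 F [-0.8  0.1 -0.9] t 25.45
shift [ 0.0829 -0.2781  0.0036] turn [ 0.23  0.06 -0.04]
```

View pics/t8.png

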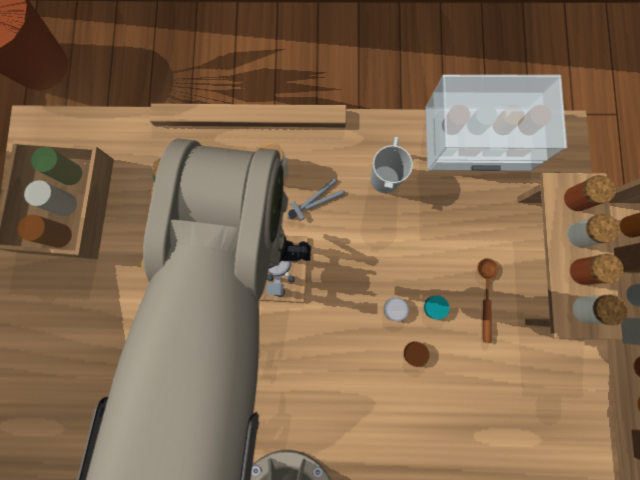

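The last small tin is the silver one at (397,310). The turquoise look-alike at (437,308) is only about 10 cm away, so I'll approach with the jaws partly open at about 70 mm.

move_arm(deltas=[-0.65,0.0138,-0.0464,0,0,0,0,-0.65,0.0138,-0.0464,0,0,0,0,-0.65,0.0138,-0.0464,0,0,0,0,-0.65,0.0138,-0.0464,0,0,0,0,-0.65,0.0138,-0.0464,0.02,0,0,0,-0.65,0.0138,-0.0464,0.06,0,0,0,-0.65,0,0,0.06,0,0,0,-0.65,0,0,0,0,0,0,-0.65,0,0,0,0,0,0])

```text
clock: 26.58
tcp_pos: [0.4381, -0.2417, 0.1361]
orientation: [0.0, 0.02, 1.0, 0.002]
wrist_force: [0.1, -1.2, 0.8]
finger_gap: 0.0703
```

```bash
python3 -c "
from h import *
p=wt([.4345,-.2505]); save(p,'w9.png'); go([.4345,-.2507,.0215],87.7)"
```

```text
wrist tin 4936 [ 0.4336 -0.2513] [array([ 0.4341, -0.2514]), np.float64(0.0283)] 0.024680217441580166
tcp [ 0.439  -0.2423  0.1372] yaw 87.7 gap 0.0704 F [-0.1 -0.3 -0.1] t 26.62
shift [ 0.0045 -0.0089  0.1156] turn [0.14 0.18 0.  ]
```

View pics/w9.png

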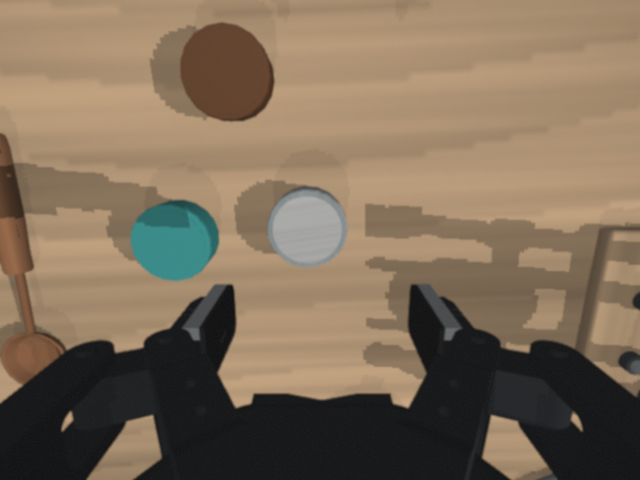

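move_arm(deltas=[-0.65,0.005,-0.0092,0.02,0,0,0,-0.65,0,0,0.03,0,0,0,-0.65,0,0,0.03,0,0,0,-0.65,0,0,0,0,0,0])

```text
clock: 27.12
tcp_pos: [0.4329, -0.25, 0.0557]
orientation: [0.0, 0.02, 1.0, 0.002]
wrist_force: [-0.4, 0.1, -0.0]
finger_gap: 0.0708
```

```bash
python3 -c "
from h import *
go([.434,-.2512,.0215],87.7)"
```

```text
tcp [ 0.4329 -0.25    0.0557] yaw 87.72 gap 0.0708 F [-0.4  0.1 -0. ] t 27.12
shift [-0.0012 -0.0013  0.0342] turn [0.24 0.04 0.02]
```

move_arm(deltas=[-0.65,-0.001,-0.001,0.02,0,0,0,-0.65,0,0,0.0142,0,0,0,-0.65,0,0,0,0,0,0,0.6,0,0,0,0,0,0,0.6,0,0,0,0,0,0,0.6,0,0,0,0,0,0,0.6,0,0,0,0,0,0])

```text
clock: 28.0
tcp_pos: [0.434, -0.2517, 0.0226]
orientation: [0.001, 0.02, 1.0, 0.002]
wrist_force: [-0.9, 1.2, 7.1]
finger_gap: 0.0535
```

move_arm(deltas=[0.6,0,0,-0.05,0,0,0,0.6,0,0,-0.06,0,0,0,0.6,0,0,-0.06,0,0,0,0.6,0,0,-0.045,0,0,0,0.6,0,0,0,0,0,0])

```text
clock: 28.62
tcp_pos: [0.4351, -0.2537, 0.2409]
orientation: [0.004, 0.02, 1.0, -0.001]
wrist_force: [-0.4, 0.7, -1.3]
finger_gap: 0.0532
```

```bash
python3 -c "
from h import *
go([.528,.024,.235],87.7); held()"
```

```text
tcp [ 0.4351 -0.2537  0.2409] yaw 87.66 gap 0.0532 F [-0.4  0.7 -1.3] t 28.62
shift [-0.0814  0.2813  0.0062] turn [-0.08  0.46 -0.04]
held centre in tool [-0.0001  0.      0.0282] res 0.0003 top at tool z -0.002 tilt [0.006 0.003]
```

move_arm(deltas=[0.6,-0.0136,0.0469,0,0,0,0,0.6,-0.0136,0.0469,0,0,0,0,0.6,-0.0136,0.0469,0,0,0,0,0.6,-0.0136,0.0469,0,0,0,0,0.6,-0.0136,0.0469,0,0,0,0,0.6,-0.0136,0.0469,0,0,0,0,0.6,0,0,0.012,0,0,0,0.6,0,0,0.015,0,0,0,0.6,0,0,0,0,0,0,0.6,0,0,0,0,0,0])

```text
clock: 29.92
tcp_pos: [0.5259, 0.0247, 0.21]
orientation: [0.0, 0.021, 1.0, 0.002]
wrist_force: [-0.2, 0.1, -0.8]
finger_gap: 0.053
```

```bash
python3 -c "
from h import *
go([.5283,.024,.205],87.7); held(); rods()"
```

```text
tcp [0.5259 0.0247 0.21  ] yaw 87.55 gap 0.053 F [-0.2  0.1 -0.8] t 29.93
shift [-0.0025 -0.0006  0.0049] turn [ 0.23  0.   -0.15]
held centre in tool [-0.0001  0.      0.0281] res 0.0002 top at tool z -0.002 tilt [0.006 0.003]
339 [0.504  0.0509 0.1669]
334 [ 5.019e-01 -1.000e-04  1.670e-01]
rim by wrist [0.5287 0.0243 0.167 ] in tool [-0.0024 -0.0005  0.0435]
```

move_arm(deltas=[0.6,-0.0022,-0.0005,0.004,0,0,0,0.6,0,0,0.006,0,0,0,0.6,0,0,0.006,0,0,0,0.6,0,0,0.005,0,0,0,0.6,0,0,0.003,0,0,0,0.6,0,0,0,0,0,0])

```text
clock: 30.78
tcp_pos: [0.5283, 0.0253, 0.1859]
orientation: [0.0, 0.02, 1.0, 0.002]
wrist_force: [-0.6, 0.2, 0.0]
finger_gap: 0.053
```

move_arm(deltas=[0.6,0,0,0.004,0,0,0,0.6,0,0,0.004,0,0,0,0.6,0,0,0.004,0,0,0,0.6,0,0,0.004,0,0,0])

```text
clock: 31.28
tcp_pos: [0.5287, 0.0252, 0.1705]
orientation: [0.001, 0.02, 1.0, 0.002]
wrist_force: [-0.8, -0.8, 3.9]
finger_gap: 0.053
```

```bash
python3 -c "
from h import *
go([.5285,.0239,.155],87.7); held()"
```

```text
tcp [0.5287 0.0252 0.1705] yaw 87.66 gap 0.053 F [-0.8 -0.8  3.9] t 31.27
shift [ 0.0002 -0.0014  0.0155] turn [ 0.23  0.1  -0.04]
held centre in tool [ 0.0114 -0.0002  0.0388] res 0.0069 top at tool z -0.0021 tilt [-0.004  0.006]
```

move_arm(deltas=[0.6,0,-0.001,0.004,0,0,0,0.6,0,0,0.004,0,0,0,0.6,0,0,0.004,0,0,0,0.6,0,0,0.004,0,0,0,0.6,0,0,0,0,0,0])

```text
clock: 31.95
tcp_pos: [0.5283, 0.024, 0.1536]
orientation: [0.0, 0.021, 1.0, 0.002]
wrist_force: [-0.6, 0.1, 0.9]
finger_gap: 0.0531
```

```bash
python3 -c "
from h import *
go([.5285,.0239,.155],87.7); held()"
```

```text
tcp [0.5283 0.024  0.1536] yaw 87.65 gap 0.0531 F [-0.6  0.1  0.9] t 31.95
shift [-0.0002 -0.0001 -0.0014] turn [ 0.18  0.01 -0.05]
held centre in tool [-0.      0.      0.0281] res 0.0003 top at tool z -0.002 tilt [0.007 0.003]
```

move_arm(deltas=[-0.8,0,0,0,0,0,0,-0.8,0,0,0,0,0,0,-0.8,0,0,0,0,0,0,-0.8,0,0,-0.03,0,0,0,-0.8,0,0,-0.05,0,0,0,-0.3,0,0,-0.03,0,0,0,-0.3,0,0,0,0,0,0])

```text
clock: 32.88
tcp_pos: [0.5299, 0.0237, 0.267]
orientation: [0.003, 0.02, 1.0, 0.002]
wrist_force: [0.1, -0.3, -0.5]
finger_gap: 0.0554
```

```bash
python3 -c "
from h import *
p=wt([.528,.024],.157,.012,.03); save(p,'w10.png'); save(cam('side'),'s10.png')
P=cloud(p); m=(P[...,2]>.213)&(P[...,2]<.224)&(P[...,0]>.56); X=P[m]; print('knob',m.sum(), X.mean(0) if len(X) else 0)
go([.638,.125,.265],-27)"
```

```text
wrist tin 4957 [0.5267 0.0239] [array([0.5273, 0.0242]), np.float64(0.0284)] 0.15555688352373861
knob 265 [0.64046488 0.12142679 0.21743206]
tcp [0.5282 0.0239 0.2638] yaw 87.65 gap 0.0554 F [ 0.3 -0.5 -0.6] t 32.98
shift [-0.1055  0.1056 -0.0007] turn [  0.18   0.17 -65.35]
```

View pics/w10.png

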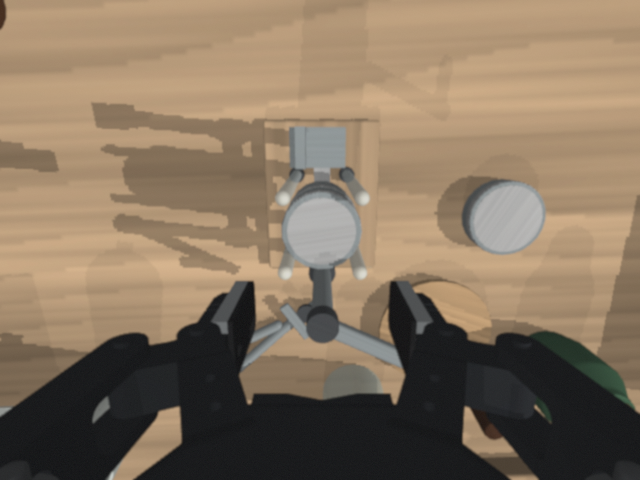

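View pics/s10.png

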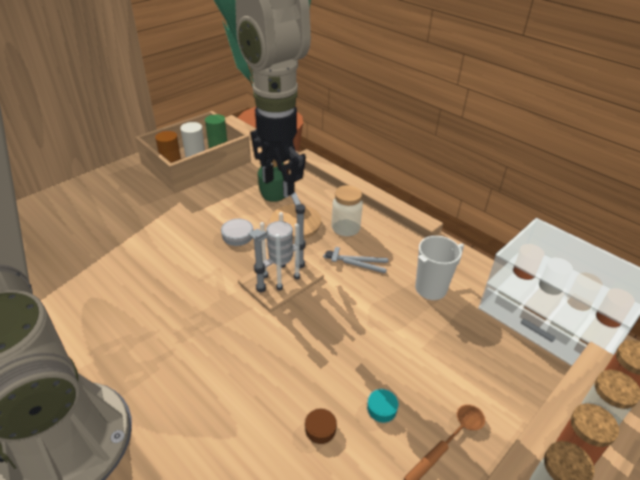

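All three tins are stacked between the rods, with the top one at (322,228) and its top at z 0.156, about 14 mm below the rod tops. Next I'll fetch the bar, whose knob is near (0.641, 0.1235).

move_arm(deltas=[-0.3,-0.036,0.035,0,0,0,0,-0.3,-0.036,0.035,0,0,0,0,-0.3,-0.036,0.035,0,0,0,0,-0.3,0,0,0,0,0,10.5,-0.3,0,0,0,0,0,10.5,-0.3,0,0,0,0,0,10.5,-0.3,0,0,0,0,0,10.5,-0.3,0,0,0,0,0,10.5,-0.3,0,0,0,0,0,10.5,-0.3,0,0,0,0,0,10.5])

```text
clock: 34.22
tcp_pos: [0.6397, 0.1243, 0.2623]
orientation: [-0.002, 0.617, 0.787, 0.001]
wrist_force: [-0.3, -0.5, -0.7]
finger_gap: 0.0557
```

move_arm(deltas=[-0.3,0,0,0,0,0,10.5,-0.3,0,0,0,0,0,10.5,-0.3,0,0,0,0,0,10.5,-0.3,0,0,0,0,0,10.5,-0.3,0,0,0,0,0,0,-0.3,0,0,0,0,0,0])

```text
clock: 34.98
tcp_pos: [0.6401, 0.1244, 0.2636]
orientation: [-0.002, 0.856, 0.518, 0.001]
wrist_force: [0.0, 0.3, 0.2]
finger_gap: 0.0556
```

```bash
python3 -c "
from h import *
p=cam('wrist'); save(p,'w11.png'); P=cloud(p)
m=(P[...,2]>.213)&(P[...,2]<.222)&(np.hypot(P[...,0]-.641,P[...,1]-.123)<.025); X=P[m]; print('knob',m.sum(), (X.min(0)+X.max(0))/2)
go([.641,.1235,.206],-28)"
```

```text
knob 552 [0.64118613 0.12472628 0.21655954]
tcp [0.6403 0.1244 0.2639] yaw -27.7 gap 0.0556 F [-0.3 -1.4 -0.8] t 35.02
shift [-0.0007  0.0012  0.0579] turn [-0.12 -0.19  0.3 ]
```

View pics/w11.png

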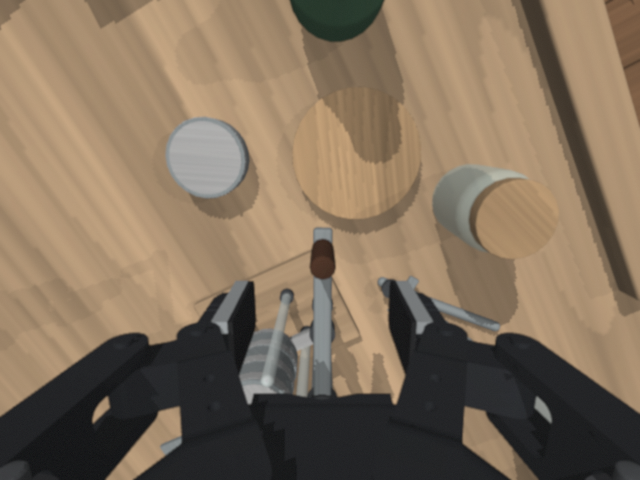

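The knob at (322,255) is centred between the fingers. I'll pinch it and swing the bar back.

move_arm(deltas=[-0.3,0,0.0005,0.02,0,0,0,-0.3,0,0,0.02,0,0,0,-0.3,0,0,0.017,0,0,0,0.9,0,0,0,0,0,0,0.9,0,0,0,0,0,0,0.9,0,0,0,0,0,0,0.9,0,0,0,0,0,0], squeeze=25)

```text
clock: 35.9
tcp_pos: [0.6415, 0.1244, 0.2087]
orientation: [-0.001, 0.856, 0.516, 0.002]
wrist_force: [-0.7, 0.5, 1.5]
finger_gap: 0.0128
```

move_arm(deltas=[0.9,-0.0006,-0.0121,0,0,0,-6,0.9,-0.0006,-0.0121,0,0,0,-6,0.9,-0.0006,-0.0121,0,0,0,-6,0.9,-0.0006,-0.0121,0,0,0,-6,0.9,-0.0006,-0.0121,0,0,0,-6,0.9,-0.0006,-0.0121,0,0,0,-6,0.9,-0.0006,-0.0121,0,0,0,-6,0.9,-0.0006,-0.0121,0,0,0,-6,0.9,-0.0006,-0.0121,0,0,0,-6])

```text
clock: 37.02
tcp_pos: [0.536, 0.1269, 0.2087]
orientation: [-0.0, 0.527, 0.85, 0.003]
wrist_force: [-0.1, 1.4, 2.8]
finger_gap: 0.0128
```

```bash
cat >> h.py <<'E'
def bar(to):
    h=np.array([.5864,.0217]); s=env.get_state(); v=s['tcp_pos'][:2]-h; a=np.degrees(np.arctan2(v[1],v[0])); print('r',np.hypot(*v).round(4),'bar deg',(177.7-a).round(1))
    a2=177.7-to; go([h[0]+.116*np.cos(np.radians(a2)),h[1]+.116*np.sin(np.radians(a2)),.206],a2-90)
E
python3 -c "
from h import *
bar(0)"
```

```text
r 0.1167 bar deg 62.1
tcp [0.536  0.1269 0.2087] yaw 26.4 gap 0.0128 F [-0.1  1.4  2.8] t 37.02
shift [-0.061  -0.1034  0.0019] turn [ 3.70e-01 -5.00e-02 -6.13e+01]
```

move_arm(deltas=[0.9,-0.0006,-0.0121,0,0,0,-6,0.9,-0.0006,-0.0121,0,0,0,-6,0.9,-0.0006,-0.0121,0,0,0,-6,0.9,-0.0006,-0.0121,0,0,0,-6,0.9,-0.0006,-0.0121,0,0,0,-6,0.9,-0.0006,-0.0121,0,0,0,-6,0.9,-0.0006,-0.0121,0,0,0,-6,0.9,-0.0006,-0.0121,0,0,0,-6])

```text
clock: 38.02
tcp_pos: [0.4746, 0.0545, 0.2086]
orientation: [0.0, 0.136, 0.991, 0.003]
wrist_force: [-3.2, 1.3, 7.3]
finger_gap: 0.0132
```

```bash
python3 -c "
from h import *
bar(0)"
```

```text
r 0.1165 bar deg 14.1
tcp [0.4746 0.0545 0.2086] yaw 74.41 gap 0.0132 F [-3.2  1.3  7.3] t 38.02
shift [-0.0036 -0.0282  0.0024] turn [  0.31   0.02 -13.29]
```

move_arm(deltas=[0.9,-0.0005,-0.0095,-0.001,0,0,-4.5,0.9,-0.0005,-0.0095,0,0,0,-4.5,0.9,-0.0005,-0.0075,0,0,0,-3.5,0.9,0,0,0,0,0,0])

```text
clock: 38.52
tcp_pos: [0.4701, 0.0278, 0.2086]
orientation: [-0.001, 0.029, 1.0, 0.002]
wrist_force: [-4.6, 1.2, 3.5]
finger_gap: 0.0129
```

```bash
python3 -c "
from h import *
bar(0)"
```

```text
r 0.1164 bar deg 0.7
tcp [0.4701 0.0278 0.2086] yaw 86.66 gap 0.0129 F [-4.6  1.2  3.5] t 38.52
shift [-0.0005 -0.0014  0.0026] turn [ 0.24 -0.07 -1.04]
```

Close to home now. I'll push gently in small steps until the stop pushes back.

move_arm(deltas=[0.9,0,-0.002,0,0,0,-1,0.9,0,-0.001,0,0,0,0,0.9,0,0,0,0,0,0])

```text
clock: 38.9
tcp_pos: [0.4701, 0.0265, 0.2087]
orientation: [-0.0, 0.02, 1.0, 0.004]
wrist_force: [-5.1, 6.7, 4.1]
finger_gap: 0.0129
```

move_arm(deltas=[0.9,0,-0.0015,0,0,0,0,0.9,0,-0.0015,0,0,0,0,0.9,0,0,0,0,0,0])

```text
clock: 39.28
tcp_pos: [0.47, 0.0262, 0.2086]
orientation: [-0.0, 0.019, 1.0, 0.007]
wrist_force: [-3.6, 16.3, 4.9]
finger_gap: 0.0127
```

```bash
python3 -c "
from h import *
bar(0)"
```

```text
r 0.1164 bar deg -0.1
tcp [0.47   0.0262 0.2086] yaw 87.82 gap 0.0127 F [-3.6 16.3  4.9] t 39.27
shift [-0.0005  0.0001  0.0026] turn [ 0.78 -0.03  0.12]
```

The bar is hard against its stop: 16 N of reaction and no further travel. I'll relax, release and lift.

move_arm(deltas=[0.9,0,0.0025,0,0,0,0,0.9,0,0,0,0,0,0,-0.3,0,0,0,0,0,0,-0.3,0,0,0,0,0,0,-0.3,0,0,0,0,0,0,-0.3,0,0,-0.04,0,0,0,-0.3,0,0,-0.05,0,0,0,-0.3,0,0,0,0,0,0])

```text
clock: 40.28
tcp_pos: [0.4735, 0.0236, 0.3021]
orientation: [0.004, 0.021, 1.0, 0.002]
wrist_force: [0.9, -0.4, -0.5]
finger_gap: 0.0559
```

```bash
python3 -c "
from h import *
go([.47,.0262,.3]); p=cam('wrist'); save(p,'w12.png'); P=cloud(p)
m=(P[...,2]>.213)&(P[...,2]<.222)&(np.hypot(P[...,0]-.47,P[...,1]-.026)<.025); X=P[m]; k=(X.min(0)+X.max(0))/2; print('knob',m.sum(),k)
v=k[:2]-[.5864,.0217]; print('bar rad',np.radians(177.7)-np.arctan2(v[1],v[0]))
m=(P[...,2]>.145)&(P[...,2]<.163)&(np.hypot(P[...,0]-.528,P[...,1]-.024)<.03); print('top tin z',np.median(P[m][:,2]),m.sum())
save(cam('side'),'s12.png')"
```

```text
tcp [0.4735 0.0236 0.3021] yaw 87.64 gap 0.0559 F [ 0.9 -0.4 -0.5] t 40.27
shift [0.0036 0.0024 0.0021] turn [ 0.19  0.49 -0.  ]
knob 388 [0.47069827 0.0266187  0.21695973]
bar rad 0.0023437259140695055
top tin z 0.15555417399209437 2427
```

View pics/w12.png

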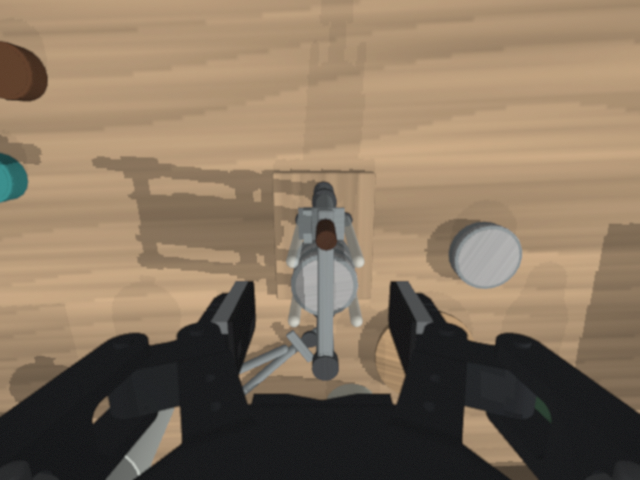

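The knob is at (326,232), with the bar straight across the pile and home at about 0.00 rad. I'll move the arm aside for a last clear look.

move_arm(deltas=[-0.3,0,0.05,-0.01,0,0,0,-0.3,0,0.05,0,0,0,0,-0.3,0.02,0.05,0,0,0,0,-0.3,0.03,0.05,0,0,0,0,-0.3,0.03,0.05,0,0,0,0,-0.3,0.03,0.05,0,0,0,0,-0.3,0.03,0.05,0,0,0,0,-0.3,0.03,0.05,0,0,0,0,-0.3,0.03,0.05,0,0,0,0,-0.3,0,0,0,0,0,0])

```text
clock: 41.62
tcp_pos: [0.2871, 0.4842, 0.3073]
orientation: [-0.001, 0.018, 1.0, 0.001]
wrist_force: [0.1, -0.5, -0.0]
finger_gap: 0.0552
```

```bash
python3 -c "
from h import *
p=cam('top'); save(p,'t13.png'); print(tins(p,[[.5565,.2189]])); print(env.get_state()['wrist_force'])"
```

```text
[(array([0.5563, 0.219 ]), array([0.5568, 0.2186, 0.0408]), 861, 0.0244)]
[ 0.51106955 -0.28269507 -0.17847111]
```

View pics/t13.png

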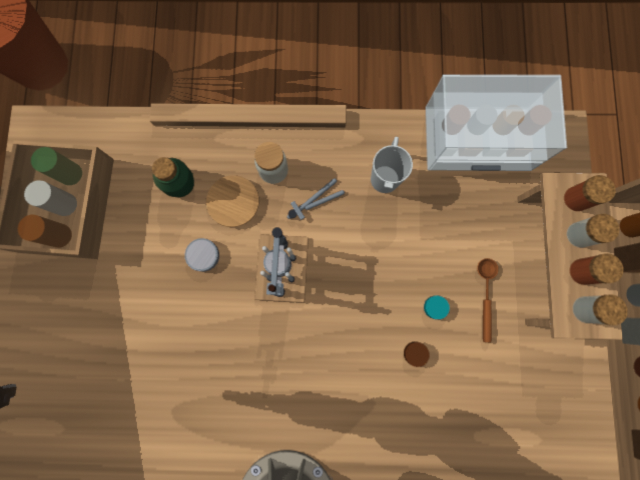

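The table is clear of small tins, the bar is home over the pile at (276,262), and everything else is where it started.

```bash
python3 -c "
from h import *
print(order.hand_in())"
```

```text
the job is handed in; nothing more can be done
None
```

The dispenser is refilled and the job is handed in; hand-in gives no verdict.

I swung the bar to about 2 rad, then stacked all three small tins present between the rods, pushing the pile down after each. I then swung the bar back against its stop.

My last checks:
- **Pile:** the top tin is about 14 mm below the rod tops and within about 2 mm of the middle.
- **Bar:** it reads about 0.00 rad from home. The stop pushed back with about 16 N before I released the knob.
- **Other things:** the larger tin moved less than 1 mm by measurement. The other pantry things and both look-alikes looked unmoved in the final picture. The arm is clear of everything.

Two things disagreed or went wrong on the way:
- The top and wrist cameras differed by about 2.5 mm in y. I went with the wrist camera, and the tins then went in without side load.
- One turn early on ran the last joint towards its limit, which tilted the tool and left it short of the target. I lifted and turned back the other way, and nothing was touched.

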